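# Tip the inspection mirror to its mark and let it spring back

### The arm

A 6-joint arm with a two-finger parallel gripper is mounted at the origin on the work surface. World frame = base frame: x ahead of the robot, y to its left, z up, the work surface at z = 0. Lengths are in mm, angles in rad, forces in N, time in s.
With the tool pointing down it reaches from about 275 to 750 mm from the base axis. Payload 10.2 kg.
Tool frame: the origin (TCP) lies at the very end of the fingers, on their centre line; the grasp point (between the pads) lies 19 mm behind it; z points along the fingers, y is the line along which they close (so a half turn about z gives the same grasp; the last joint's range is limited). The gripper opens to 85 mm and grips with 20 to 120 N. Pads are 22 mm wide; open, the fingers measure 114 mm over their backs; the gripper's body (76 mm by 85 mm) begins 54 mm behind the grasp point. The pads swing forward as they close: fully open they stand 13 mm farther back than shut.
Start: joints at [1.064, 0.313, 1.498, -0, 1.331, -0.223], TCP at [147.016, 504.002, 231.294] pointing down, gripper open.
Joint ranges: [-2.94, 2.94], [-0.97, 2.17], [0.19, 2.56], [-1.23, 4.37], [0.02, 3.11], [-2.88, 2.88]. Speed limits (rad/s): [2.39, 2.39, 3.01, 3.14, 3.14, 3.14].

### API

Orientations are given as a unit quaternion [w, x, y, z].
In Python, from rig import ctrl, vision gives the robot as it stands. The module is installed in compiled form; this text tells all that it offers.
- The arm moves only by the tool play_rows, never from a script. Its arguments are lists of equal length, an entry for each row: "translation": the shift along the tool's x, y, z in m, a list of three; "rotation": the turn, a rotation vector about the tool's x, y, z in rad, a list of three; "gripper": the gripper's target within -1 to 1 (shut at 1, half-way at 0, fully open at -1). A call has 1 to 10 rows; each row is the pose to reach, as a shift and turn from the pose commanded when the call began, along the tool's axes at that moment; what a row does not reach only later rows make up. A row lasts 1/8 s, in which the tool goes at most 62.5 mm and 10.7 degrees, less where a joint would pass 70% of its speed; a pose out of reach is approached as far as the arm can. A call with a gripper value outside its range is refused whole. The fingers move at their own pace and stop on an object; "force" is the grip in N (left out, the last holds). Time passes only in rows, so rows that repeat a pose let the fingers close. It gives the time, the measured TCP pose, the force, the opening and the grip force at its end, in the units of the state.
- ctrl.sense(): the state, without advancing time (a new reading comes with each control period).
- vision.capture(name): name is "scene" or "top" or "wrist"; returns a dict with "pixels" (400x640x3 uint8, red, green, blue), "vfov" (degrees; the focal length in pixels is half the picture's height over the tangent of half this angle, whatever the lens; pixels are square), "cx", "cy" (the principal point, pixels), "k1" (the pictures are not rectified: a ray, as slopes to the right and down, at radius r is drawn at 1 + k1 r^2 times it, then the intrinsics apply), "rvec" (rotation vector, rad) and "tvec" (3), from world to camera coordinates, as OpenCV has them; the wrist camera has in their place "mount" (4x4, takes a point from camera to tool coordinates, whose origin is the TCP and whose axes are the flange's). Camera axes: x right, y down, z forward; pixel columns grow to the right and rows downward; lengths in mm; the calibration is good to about 2 mm. A picture is of the moment at which its call begins: read the wrist's pose just before it. There is no depth.
- ctrl.finish_job(): hands the job in; it is judged then, once.
The state is a dict: "time_s": time; "joints": joint angles; "dq": joint speeds; "tau": joint torques, N m; "eef_pos": TCP position; "ee_rot": TCP orientation; "force": force on the tool from outside, world axes, zero at the start; "wrist_torque": the same for the moment, N m; "grip_width": opening from 0.0 (shut) to 1.0 (fully open); "grip_force": force on a finger pad.
Only numpy, scipy, OpenCV 4.12 (cv2) and the standard library are available. Lean on these libraries where they do the work, as an engineer would, in place of code of your own. Each camera call takes 0.05 s, during which the arm holds its last target. There are 200 camera calls.

### The job

Press down the orange pad on the corner of the sprung mirror plate until the red pointer stands level with the green marker on the scale, and keep it there for a good second while the label camera takes its picture; do not press it far past the marker. Then let go, so that the plate springs back to rest. Grasp nothing, and leave the green marker and the jar, stamp, tin and cone where they are.

Things in the scene. Friction and masses are not known exactly. Their poses are not given: they have to be found in the camera images.
- station: Inspection station fixed to the table: grey foot 130 x 250 x 12 mm, white upright scale board (75 mm wide, 177 mm high) at local y +150 mm, black camera 150 mm high at local x -130, y +30 mm. Origin: on the table under the mirror plate's centre. x runs along the plate's hinge (85 mm above the table), y from the pad side (-y) to the scale side (+y), z up. At yaw 0 its axes are the world's.
- tilt (a joint): Tilt of the sprung mirror plate about its hinge, rad: 0 at rest (level, on a stop), growing as the pad is pressed, hard stop at 0.45. Aluminium square of 127 mm side, 8 mm thick, hinged along one diagonal, with a round mirror 84 mm wide on it. Pressing takes about 2 to 3 N to start and 2.5 N more per 0.1 rad; it springs back when let go.
- press_pad: Orange round press pad, 30 mm in diameter and 6 mm thick, on the corner of the plate at the station's local y = -82 mm. Origin: centre of its underside, z along its own top normal. It moves with the plate, about 8 mm down per 0.1 rad.
- pad_top (a point): Centre of the orange pad's top face, where to press; 95 mm above the table at rest.
- pointer_tip (a point): Tip of the red pointer, a bar 10 mm wide and 6 mm thick on the plate's scale side (+y of the station), 165 mm from the hinge. At rest it is level, 85 mm above the table; pressing the pad raises it, about 2 mm for each 1 mm of the pad's descent.
- mark (a point): Where the pointer tip is to come: on the tip's arc, level with the middle of the green marker, a block 16 mm high with a white centre line just beyond the pointer's end at the scale board's edge. It is set 23 to 49 mm above the pointer's rest height. The pointer is level with it when its tip is within the block's height (8 mm either side of the middle). z points along the arc, nearly up.
- jar: Amber jar with white lid, 54 mm wide, 80 mm high, standing loose near the pad. Origin: centre of its underside. Not to be disturbed.
- stamp: Hand stamp, black foot 50 x 36 mm with a wooden handle, 80 mm high, standing loose near the pad. Origin: centre of its underside. Not to be disturbed.
- tin: Flat blue pencil tin, 60 x 185 x 20 mm, long along its y axis, lying loose on the far side of the station. Origin: centre of its underside. Not to be disturbed.
- cone: White plastic cone former, 96 mm wide at the foot, 44 mm at the top, 160 mm high, standing loose beside the scale board, a little to the robot's side. Origin: centre of its underside. Not to be disturbed.

How it is judged:
By the outcome, as a careful person would: the job done as asked, in the order asked, and still so for the second after the job is handed in, with the robot touching nothing.
It also fails if it takes over 35 s, if anything falls off the work surface, if the arm or the gripper's body presses on something with over 40 N, if the wrist force passes 120 N, or if a joint passes its speed limit or range.

## Working session

There is one attempt and no reset: what is moved stays moved. The work goes in short steps, Python scripts to look and compute and a tool call to move; the robot and the scene stay as the last step left them, time stands still between calls to the robot, and variables do not carry over. Pictures are saved under pics/ and viewed, at most 10 in all, crops included, and the job is handed in when it is done.

Besides the shell and the picture viewer there is one more tool, called after "Call:" as a command line: name --argument value ..., lists and objects as JSON in quotes. play_rows: Moves the arm, as the interface text tells. Its arguments: {"type":"object","properties":{"translation":{"type":"array"},"rotation":{"type":"array"},"gripper":{"type":"array"},"force":{"type":"number"}},"required":["translation","rotation","gripper"]}

```bash
mkdir -p pics; cat > h.py <<'E'
import numpy as np, cv2
from rig import ctrl, vision
from scipy.spatial.transform import Rotation as R
def cap(n,f=None):
    c=vision.capture(n)
    if f: cv2.imwrite('pics/'+f,c['pixels'][:,:,::-1])
    return c
def K(c):
    f=200/np.tan(np.radians(c['vfov'])/2); return np.array([[f,0,c['cx']],[0,f,c['cy']],[0,0,1.]])
def Rt(c): return cv2.Rodrigues(np.array(c['rvec'],float))[0],np.array(c['tvec'],float).ravel()
def ray(c,uv):
    k=K(c); d=((np.array(uv,float)-[c['cx'],c['cy']])/k[0,0]); u=d.copy()
    for _ in range(20): u=d/(1+c['k1']*(u@u))
    r,t=Rt(c); return -r.T@t, r.T@np.r_[u,1]
def onz(c,uv,z):
    o,d=ray(c,uv); return o+d*(z-o[2])/d[2]
def proj(c,p):
    r,t=Rt(c); q=r@np.array(p,float)+t; u=q[:2]/q[2]; u=u*(1+c['k1']*(u@u)); k=K(c); return k[0,0]*u+[c['cx'],c['cy']]
def tri(c1,a,c2,b):
    o1,d1=ray(c1,a);o2,d2=ray(c2,b)
    s=np.linalg.lstsq(np.c_[d1,-d2],o2-o1,rcond=None)[0]; p,q=o1+d1*s[0],o2+d2*s[1]
    return (p+q)/2,np.linalg.norm(p-q)
def blobs(c,lo,hi,amin=15):
    h=cv2.cvtColor(c['pixels'],cv2.COLOR_RGB2HSV); m=cv2.inRange(h,np.array(lo),np.array(hi))
    n,_,s,ce=cv2.connectedComponentsWithStats(m); return [(ce[i].round(1).tolist(),s[i].tolist()) for i in range(1,n) if s[i,4]>=amin]
E
python3 - <<'E'
from h import *
for n in('scene','top'):
    c=cap(n,n+'1.png'); 
    for nm,lo,hi in(('orange',(6,150,120),(20,255,255)),('green',(45,100,50),(85,255,255)),('red',(0,150,80),(5,255,255))): print(n,nm,blobs(c,lo,hi))
print(ctrl.sense())
E
```

```text
scene orange [([124.9, 27.0], [118, 20, 16, 14, 69]), ([274.5, 195.4], [269, 191, 12, 10, 102])]
scene green [([326.1, 101.7], [321, 97, 11, 10, 70])]
scene red [([319.3, 131.0], [312, 121, 16, 21, 83])]
top orange [([75.6, 81.8], [73, 76, 6, 13, 17]), ([97.8, 79.4], [80, 77, 37, 8, 69]), ([78.2, 108.9], [73, 106, 10, 6, 16]), ([111.2, 132.9], [106, 128, 10, 9, 21]), ([62.0, 154.6], [57, 150, 13, 10, 34]), ([110.7, 161.2], [108, 156, 7, 11, 21]), ([74.4, 160.9], [70, 158, 10, 7, 16]), ([393.1, 181.2], [389, 179, 9, 6, 22]), ([351.4, 238.3], [345, 232, 14, 14, 151]), ([434.8, 246.2], [431, 240, 6, 14, 15]), ([323.7, 275.3], [319, 271, 11, 11, 17])]
top green [([223.8, 246.2], [218, 241, 12, 11, 112])]
top red [([252.2, 243.9], [234, 241, 37, 6, 160])]
{'time_s': 0.1, 'joints': array([ 1.06358395e+00,  3.13436083e-01,  1.49836759e+00, -3.11524226e-05,
        1.33102442e+00, -2.23401570e-01]), 'dq': array([ 0.00143034, -0.00165621, -0.00137912, -0.00135072,  0.00011419,
        0.00143062]), 'tau': array([ 2.20851121e-03, -4.12903440e+01, -2.60144019e+01, -2.02455308e-04,
        3.03422472e-03, -2.81279290e-05]), 'eef_pos': array([146.90950423, 503.77757494, 230.76836103]), 'ee_rot': array([-2.06541347e-04,  1.41425921e-01,  9.89948649e-01, -5.82362488e-04]), 'force': array([ 0.03429142, -0.80601675,  0.07585893]), 'wrist_torque': array([-0.008269  , -0.03374106,  0.02879122]), 'grip_force': 0.0, 'grip_width': 1.004221148120638}
```

View pics/scene1.png

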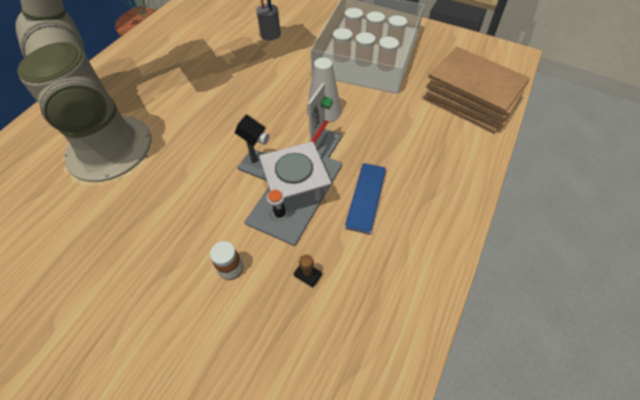

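View pics/top1.png

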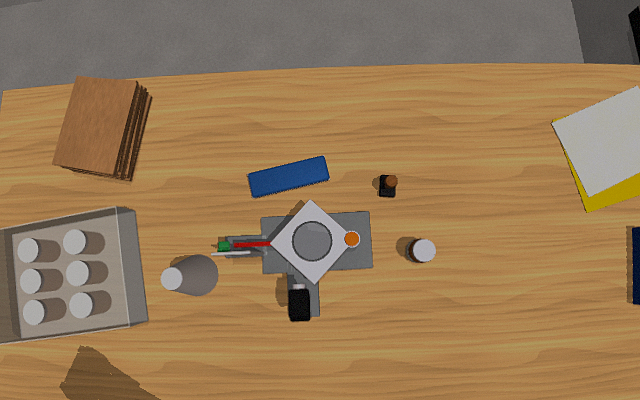

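The scene view shows the pad at about (275,195), the green marker at (326,102) and the red pointer at (319,131). In the top view the pad is at (351,238), the marker at (224,246) and the pointer runs from (271,243) to (234,245). The jar is at (423,250) and the stamp at (388,185).

```bash
python3 - <<'E'
from h import *
s=cap('scene');t=cap('top')
pd,e=tri(s,(274.5,195.4),t,(351.4,238.3)); print('pad tri',pd,e, onz(t,(351.4,238.3),95),onz(s,(274.5,195.4),95))
print('green',tri(s,(326.1,101.7),t,(223.8,246.2)))
for n,uv,z in(('jar',(423,250),80),('stamp',(390,181),80),('mirror',(312,241),90),('tip',(234,245),88),('cone',(172,279),160),('cam',(299,305),150)): print(n,onz(t,uv,z))
print('cam centers',ray(s,(0,0))[0],ray(t,(0,0))[0])
c=vision.capture('wrist');print(c['mount'])
cv2.imwrite('pics/w1.png',c['pixels'][:,:,::-1])
E
```

```text
pad tri [519.13434858  18.9369347   91.16818419] 0.3523850698028432 [519.10118832  19.24123249  95.        ] [520.77938162  16.79106098  95.        ]
green (array([508.63926708, 272.71790035, 135.9050199 ]), np.float64(0.03580989213004816))
jar [ 490.57714323 -129.64029235   80.        ]
stamp [638.6090109  -68.39289846  80.        ]
mirror [516.16766456 100.44045006  90.        ]
tip [512.17302332 264.03374657  88.        ]
cone [447.14563235 367.90697394 160.        ]
cam [393.97442783 125.09456957 150.        ]
cam centers [ 823.75918533 -329.17693571  748.1276244 ] [483.5420518   59.63038277 917.38080003]
[[ 5.23323790e-04 -9.64263945e-01 -2.64942956e-01  6.77209536e+01]
 [ 9.99999724e-01  6.44411212e-04 -3.70113073e-04  8.36944944e-01]
 [ 5.27618903e-04 -2.64942690e-01  9.64264016e-01 -1.42961638e+02]
 [ 0.00000000e+00  0.00000000e+00  0.00000000e+00  1.00000000e+00]]
```

View pics/w1.png

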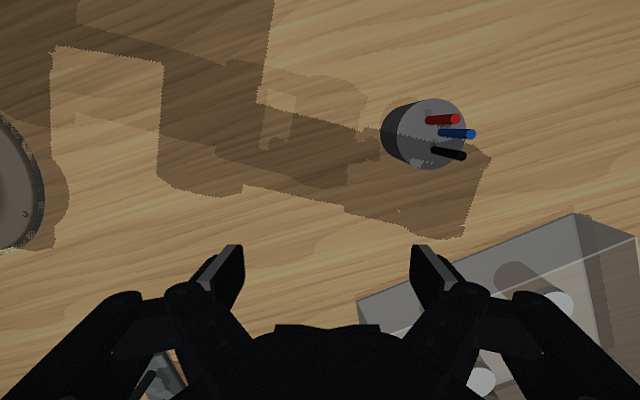

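The wrist view shows only a pen cup at (435,130) and the crate, with the station out of sight. Next I'll move above the plate and tilt the camera towards the marker for a close look.

```bash
cat >> h.py <<'E'
def delta(p,M):
    "shift (m) and rotvec in current tool axes to reach position p, rotation matrix M"
    s=ctrl.sense(); q=np.array(s['ee_rot']); A=R.from_quat(np.r_[q[1:],q[0]])
    print('pos',s['eef_pos'].round(1),'t',s['time_s'],'F',s['force'].round(1))
    print('shift',(A.inv().apply(np.array(p)-s['eef_pos'])/1000).round(4),'rot',(A.inv()*R.from_matrix(M)).as_rotvec().round(4))
def down(yaw,pitch=0):
    "tool x at world angle yaw, z down, tipped by pitch so z leans toward tool x"
    x=np.array([np.cos(yaw),np.sin(yaw),0]);z=np.array([0,0,-1.]);y=np.cross(z,x)
    return np.c_[x,y,z]@R.from_rotvec([0,pitch,0]).as_matrix()
def wcam(c):
    s=ctrl.sense(); q=np.array(s['ee_rot']); A=R.from_quat(np.r_[q[1:],q[0]]).as_matrix(); m=np.array(c['mount'])
    r=(A@m[:3,:3]).T; o=A@m[:3,3]+s['eef_pos']; c['rvec']=cv2.Rodrigues(r)[0].ravel(); c['tvec']=-r@o; return c
E
python3 - <<'E'
from h import *
delta((147,504,340),down(np.radians(163.7)))
delta((540,90,340),down(np.pi/2+.03,0))
delta((540,90,260),down(np.pi/2+.03,.8))
E
```

```text
pos [147.  503.9 231. ] t 0.25 F [ 0.1 -0.8 -0.7]
shift [ 0.     0.    -0.109] rot [-0.0006 -0.0001  0.0007]
pos [147.  503.9 231. ] t 0.25 F [ 0.1 -0.8 -0.7]
shift [-0.4932 -0.2874 -0.1088] rot [-6.000e-04  3.000e-04  1.257e+00]
pos [147.  503.9 231. ] t 0.25 F [ 0.1 -0.8 -0.7]
shift [-0.4932 -0.2873 -0.0288] rot [-0.5019  0.69    1.1854]
```

Call:
play_rows --translation '[[0,0,-0.06],[0,0,-0.109],[-0.06,-0.035,-0.109],[-0.49,-0.287,-0.109],[-0.49,-0.287,-0.109],[-0.49,-0.287,-0.109],[-0.49,-0.287,-0.109],[-0.49,-0.287,-0.109],[-0.49,-0.287,-0.109],[-0.49,-0.287,-0.109]]' --rotation '[[0,0,0],[0,0,0],[0,0,0.15],[0,0,1.257],[0,0,1.257],[0,0,1.257],[0,0,1.257],[0,0,1.257],[0,0,1.257],[0,0,1.257]]' --gripper '[1,1,1,1,1,1,1,1,1,1]'

```text
time_s: 1.5
eef_pos: [491.6, 138.8, 340.3]
ee_rot: [0.0, 0.697, 0.717, 0.0]
force: [-0.1, 1.1, -0.1]
grip_width: 0.004
grip_force: 0.0
```

```bash
python3 - <<'E'
from h import *
delta((540,90,270),down(np.pi/2+.03,.8))
E
```

```text
pos [491.6 138.8 340.3] t 1.5 F [-0.1  1.1 -0.1]
shift [-0.0502  0.047   0.0703] rot [ 0.001   0.7998 -0.0019]
```

Call:
play_rows --translation '[[-0.05,0.047,0.07],[-0.05,0.047,0.07],[-0.05,0.047,0.07],[-0.05,0.047,0.07],[-0.05,0.047,0.07],[-0.05,0.047,0.07],[-0.05,0.047,0.07]]' --rotation '[[0,0.18,0],[0,0.36,0],[0,0.54,0],[0,0.7,0],[0,0.8,0],[0,0.8,0],[0,0.8,0]]' --gripper '[1,1,1,1,1,1,1]'

```text
time_s: 2.38
eef_pos: [539.0, 92.3, 270.6]
ee_rot: [-0.279, 0.641, 0.662, 0.271]
force: [0.6, 0.3, 0.6]
grip_width: -0.001
grip_force: 0.0
```

```bash
python3 - <<'E'
from h import *
s=ctrl.sense();print(s['eef_pos'],s['joints'])
c=wcam(cap('wrist','w2.png'))
for nm,lo,hi in(('orange',(6,150,120),(20,255,255)),('green',(45,100,50),(85,255,255)),('red',(0,150,80),(5,255,255))): print(nm,blobs(c,lo,hi))
E
```

```text
[539.00398915  92.31144157 270.64294172] [-0.37677837  0.40245473  1.47238674  0.71907706  1.63186497 -0.50023593]
orange []
green [([308.0, 152.7], [300, 144, 17, 17, 259])]
red [([311.8, 204.9], [307, 180, 10, 50, 336])]
```

View pics/w2.png

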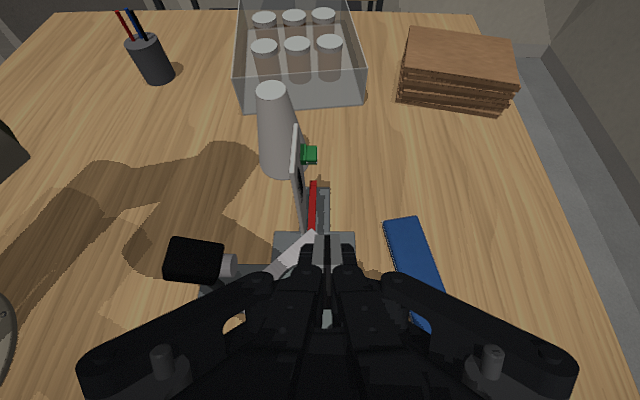

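The marker block is clear at (308,153), and the pointer tip (top end of the red bar) is at about (313,180). I'll enlarge that area to find the block's faces.

```bash
python3 - <<'E'
from h import *
im=cv2.imread('pics/w2.png')[130:210,270:350]
cv2.imwrite('pics/w2c.png',cv2.resize(im,None,fx=7,fy=7,interpolation=cv2.INTER_NEAREST))
E
```

```text
(no output)
```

View pics/w2c.png

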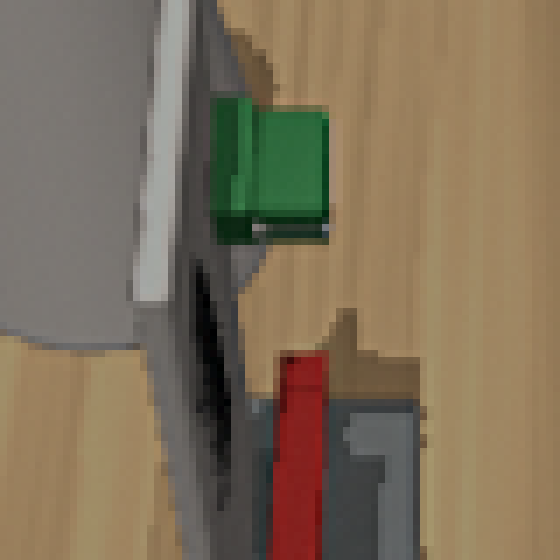

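The crop shows the block's top face above its front face. The front-top edge is at row 160.4, the white line at about (311,162.8), and the pointer's end at about (313.6,180.4). A second, flatter view will give the block's height by triangulation.

```bash
python3 - <<'E'
from h import *
delta((545,60,220),down(np.pi/2+.03,1.2))
E
```

```text
pos [539.   92.5 270.8] t 2.425 F [-0.3 -0.1  0.5]
shift [-0.0592  0.005   0.0121] rot [-2.00e-04  4.02e-01  1.40e-03]
```

Call:
play_rows --translation '[[-0.03,0.003,0.006],[-0.059,0.005,0.012],[-0.059,0.005,0.012],[-0.059,0.005,0.012],[-0.059,0.005,0.012]]' --rotation '[[0,0.16,0],[0,0.3,0],[0,0.4,0],[0,0.4,0],[0,0.4,0]]' --gripper '[1,1,1,1,1]'

```text
time_s: 3.05
eef_pos: [545.1, 60.3, 220.5]
ee_rot: [-0.404, 0.575, 0.594, 0.393]
force: [0.3, 1.3, -0.2]
grip_width: -0.001
grip_force: 0.0
```

```bash
python3 - <<'E'
from h import *
s=ctrl.sense();print(s['eef_pos'],s['joints'])
c=wcam(cap('wrist','w3.png'))
for nm,lo,hi in(('green',(45,100,20),(85,255,255)),('red',(0,150,80),(5,255,255))): print(nm,blobs(c,lo,hi))
b=blobs(c,(45,100,20),(85,255,255))[0][0];x,y=int(b[0])-30,max(0,int(b[1])-20)
im=cv2.imread('pics/w3.png')[y:y+70,x:x+70];print(x,y)
cv2.imwrite('pics/w3c.png',cv2.resize(im,None,fx=8,fy=8,interpolation=cv2.INTER_NEAREST))
import pickle;pickle.dump(c,open('w3.pkl','wb'))
E
```

```text
[545.09334852  60.26685136 220.47494614] [-0.51236532  0.61574759  1.52010364  0.95302037  1.78277012 -0.74031679]
green [([9.5, 100.4], [4, 78, 17, 45, 225]), ([305.0, 177.6], [297, 168, 17, 20, 266])]
red [([153.4, 101.8], [150, 93, 8, 20, 41]), ([307.6, 227.4], [302, 209, 11, 36, 235])]
-21 80Traceback (most recent call last):
  File "<stdin>", line 7, in <module>
cv2.error: OpenCV(4.12.0) /io/opencv/modules/imgproc/src/resize.cpp:4208: error: (-215:Assertion failed) !ssize.empty() in function 'resize'
```

```bash
python3 - <<'E'
import cv2
im=cv2.imread('pics/w3.png')[155:225,270:340]
cv2.imwrite('pics/w3c.png',cv2.resize(im,None,fx=8,fy=8,interpolation=cv2.INTER_NEAREST))
E
```

```text
(no output)
```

View pics/w3c.png

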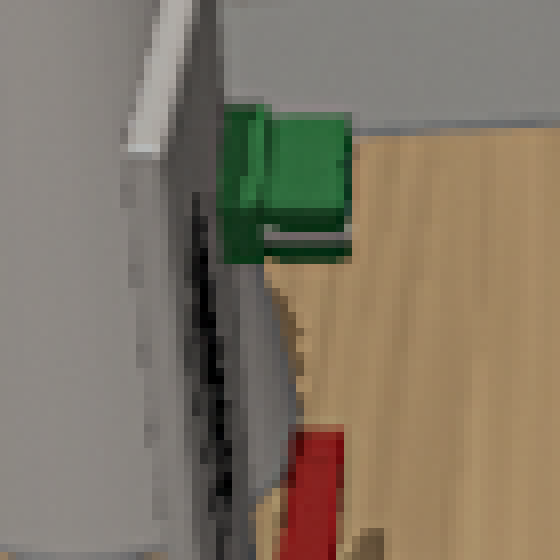

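The line is at about (308,184), the front-top edge at row 180.7, and the pointer's end at (309.5,208.5). That is enough to triangulate.

```bash
python3 - <<'E'
from h import *
import pickle
c3=pickle.load(open('w3.pkl','rb')); c2=dict(c3)
A=R.from_quat([.641,.662,.271,-.279]).as_matrix();m=np.array(c3['mount'])
r=(A@m[:3,:3]).T;o=A@m[:3,3]+[539.0,92.35,270.7];c2['rvec']=cv2.Rodrigues(r)[0].ravel();c2['tvec']=-r@o
T=tri(c2,(313.1,179.9),c3,(309.5,208.5));L=tri(c2,(310.9,162.3),c3,(308,184.1));E=tri(c2,(311.5,159.9),c3,(308,180.5))
print('tip(88?)',T,'line',L,'edge',E)
for c in(c2,c3):
    t=onz(c,(313.1,179.9) if c is c2 else (309.5,208.5),88);print(t)
    # line height for plane at y = tip y + gap
    o,d=ray(c,(310.9,162.3) if c is c2 else (308,184.1))
    print([(g,(o+d*(t[1]+g-o[1])/d[1])[2].round(1)) for g in(0,3,6)])
delta((519.5,18.5,200),down(np.pi/2+.03))
E
```

```text
Traceback (most recent call last):
FileNotFoundError: [Errno 2] No such file or directory: 'w3.pkl'
```

```bash
python3 - <<'E'
from h import *
c3=wcam(vision.capture('wrist')); c2=dict(c3)
A=R.from_quat([.641,.662,.271,-.279]).as_matrix();m=np.array(c3['mount'])
r=(A@m[:3,:3]).T;o=A@m[:3,3]+[539.0,92.35,270.7];c2['rvec']=cv2.Rodrigues(r)[0].ravel();c2['tvec']=-r@o
T=tri(c2,(313.1,179.9),c3,(309.5,208.5));L=tri(c2,(310.9,162.3),c3,(308,184.1));E=tri(c2,(311.5,159.9),c3,(308,180.5))
print('tip(88?)',T,'line',L,'edge',E)
for c in(c2,c3):
    t=onz(c,(313.1,179.9) if c is c2 else (309.5,208.5),88);print(t)
    o,d=ray(c,(310.9,162.3) if c is c2 else (308,184.1))
    print([(g,(o+d*(t[1]+g-o[1])/d[1])[2].round(1)) for g in(0,3,6)])
delta((519.5,18.5,150),down(np.pi/2+.03))
E
```

```text
tip(88?) (array([513.19239399, 268.15814757,  86.64287931]), np.float64(0.03392359956640429)) line (array([512.59402365, 265.82557017, 130.26176804]), np.float64(0.6135997025936472)) edge (array([513.36784061, 264.5038702 , 136.85919486]), np.float64(0.19026676298364434))
[513.32008797 267.21804782  88.        ]
[(0, np.float64(128.5)), (3, np.float64(124.7)), (6, np.float64(120.9))]
[513.36452899 266.4386553   88.        ]
[(0, np.float64(129.9)), (3, np.float64(127.9)), (6, np.float64(125.9))]
pos [545.   60.3 220.6] t 3.15 F [ 0.2 -0.3 -0.7]
shift [-0.0806 -0.027  -0.0124] rot [ 1.1000e-03 -1.1972e+00  2.5000e-03]
```

Call:
play_rows --translation '[[-0.02,-0.007,-0.02],[-0.04,-0.014,-0.02],[-0.06,-0.021,-0.016],[-0.0806,-0.027,-0.0124],[-0.0806,-0.027,-0.0124],[-0.0806,-0.027,-0.0124],[-0.0806,-0.027,-0.0124],[-0.0806,-0.027,-0.0124],[-0.0806,-0.027,-0.0124]]' --rotation '[[0,-0.17,0],[0,-0.34,0],[0,-0.51,0],[0,-0.68,0],[0,-0.85,0],[0,-1.02,0],[0,-1.197,0],[0,-1.197,0],[0,-1.197,0]]' --gripper '[1,1,1,1,1,1,1,1,1]'

```text
time_s: 4.28
eef_pos: [519.2, 18.2, 149.3]
ee_rot: [-0.002, 0.696, 0.718, 0.002]
force: [0.0, 0.4, -0.5]
grip_width: -0.001
grip_force: 0.0
```

```bash
python3 - <<'E'
from h import *
delta((519.5,18.5,100),down(np.pi/2+.03))
t=cap('top','t2.png');s=cap('scene','s2.png')
print(blobs(s,(45,100,20),(85,255,255)),blobs(s,(0,150,80),(5,255,255)))
w=cap('wrist','w4.png')
a=cv2.imread('pics/w4.png');b=cv2.resize(cv2.imread('pics/s2.png')[60:260,180:400],None,fx=2,fy=2)
f=np.zeros((400,440,3),np.uint8);f[:,:]=b
cv2.imwrite('pics/m4.png',np.hstack([cv2.resize(a,(360,225)),np.zeros((225,10,3),np.uint8),cv2.resize(f,(248,225))]))
E
```

```text
pos [519.2  18.2 149.3] t 4.275 F [ 0.   0.4 -0.5]
shift [0.0001 0.0003 0.0493] rot [ 0.0006 -0.0051  0.0002]
[([326.1, 101.7], [321, 97, 11, 10, 70])] [([319.6, 130.7], [313, 121, 15, 21, 79])]
```

View pics/m4.png

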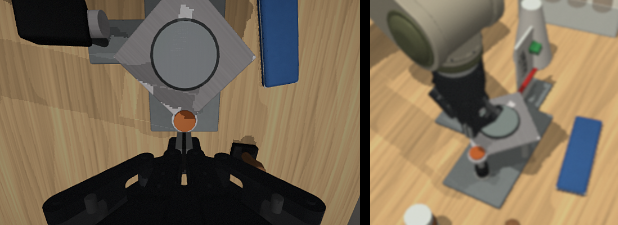

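The finger tip stands over the orange pad, and the scene camera still sees both pointer and marker. Pressing now, slowly.

Call:
play_rows --translation '[[0,0,0.025],[0,0,0.045],[0,0,0.053],[0,0,0.057],[0,0,0.06],[0,0,0.063],[0,0,0.066],[0,0,0.068],[0,0,0.069],[0,0,0.069]]' --rotation '[[0,0,0],[0,0,0],[0,0,0],[0,0,0],[0,0,0],[0,0,0],[0,0,0],[0,0,0],[0,0,0],[0,0,0]]' --gripper '[1,1,1,1,1,1,1,1,1,1]'

```text
time_s: 5.68
eef_pos: [519.5, 17.9, 80.7]
ee_rot: [-0.0, 0.696, 0.718, 0.001]
force: [-2.9, -4.2, 6.7]
grip_width: -0.001
grip_force: 3.7
```

```bash
cat > m.py <<'E'
from h import *
import sys
st=ctrl.sense();print(st['eef_pos'].round(1),st['force'].round(1))
s=cap('scene','s_%s.png'%sys.argv[1]);t=cap('top')
r=blobs(s,(0,150,60),(5,255,255));rt=blobs(t,(0,150,60),(5,255,255));print('scene',r,blobs(s,(45,100,20),(85,255,255)),'top',rt)
d=np.array([-.025,1,0]);o=np.array([519.5,18.5,0])+82*d
for h in(0,30,36,40,45,50):
    a=np.arcsin(h/165); p=o+d*165*np.cos(a)+[0,0,85+h]; n=np.array([0,0,3.]); print(h,'th',a.round(3),proj(s,p+n).round(1),proj(t,p+n).round(1))
E
python3 m.py a
```

```text
[519.5  17.9  80.7] [-2.9 -4.2  6.7]
scene [([318.8, 124.1], [312, 112, 15, 25, 103])] [([326.1, 101.7], [321, 97, 11, 10, 70])] top [([250.6, 243.6], [232, 241, 40, 6, 189])]
0 th 0.0 [326.6 119.4] [233.3 244.5]
30 th 0.183 [326.  110.8] [231.  243.9]
36 th 0.22 [325.8 109.2] [230.9 243.8]
40 th 0.245 [325.6 108.2] [230.8 243.7]
45 th 0.276 [325.3 106.9] [230.9 243.6]
50 th 0.308 [325.  105.7] [231.  243.5]
```

Call:
play_rows --translation '[[0,0,0.002],[0,0,0.004],[0,0,0.005],[0,0,0.005]]' --rotation '[[0,0,0],[0,0,0],[0,0,0],[0,0,0]]' --gripper '[1,1,1,1]'

```text
time_s: 6.28
eef_pos: [519.6, 18.2, 75.9]
ee_rot: [-0.0, 0.696, 0.718, 0.001]
force: [-3.3, -2.8, 7.8]
grip_width: -0.003
grip_force: 4.4
```

```bash
python3 m.py b | head -3; python3 - <<'E'
import cv2
cv2.imwrite('pics/sbc.png',cv2.resize(cv2.imread('pics/s_b.png')[85:145,295:345],None,fx=9,fy=9,interpolation=cv2.INTER_NEAREST))
E
```

```text
[519.6  18.2  75.9] [-3.3 -2.8  7.8]
scene [([318.2, 122.4], [311, 109, 16, 27, 112])] [([326.1, 101.8], [321, 97, 11, 10, 71])] top [([250.8, 243.5], [232, 241, 39, 6, 193])]
0 th 0.0 [326.6 119.4] [233.3 244.5]
```

View pics/sbc.png

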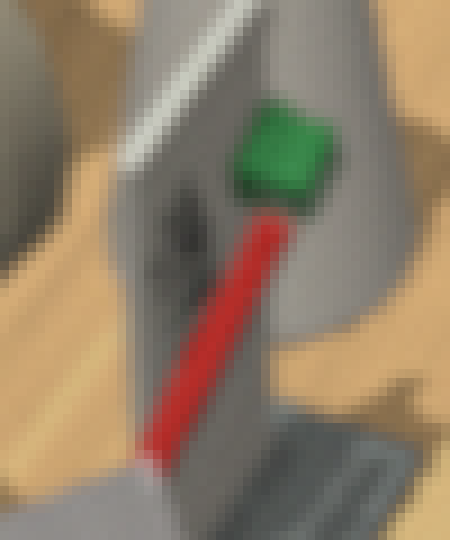

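The crop shows the red tip right at the front face of the green block, about 1–2 mm below its middle. I'll press 0.5 mm further and hold.

Call:
play_rows --translation '[[0,0,0.0005],[0,0,0.0005],[0,0,0.0005],[0,0,0.0005],[0,0,0.0005],[0,0,0.0005],[0,0,0.0005],[0,0,0.0005],[0,0,0.0005],[0,0,0.0005]]' --rotation '[[0,0,0],[0,0,0],[0,0,0],[0,0,0],[0,0,0],[0,0,0],[0,0,0],[0,0,0],[0,0,0],[0,0,0]]' --gripper '[1,1,1,1,1,1,1,1,1,1]'

```text
time_s: 7.62
eef_pos: [519.6, 18.3, 75.4]
ee_rot: [-0.0, 0.696, 0.718, 0.001]
force: [-3.4, -0.7, 8.3]
grip_width: -0.002
grip_force: 4.4
```

```bash
python3 m.py c | head -3; python3 - <<'E'
from h import *
# line of the block vs. the arc, cross-check of depth by scene rows: block front-face rows
s=cap('scene'); d=np.array([-.025,1,0]);o=np.array([519.5,18.5,0])+82*d
for z in(124,127,130,133): print(z,proj(s,o+d*166+[0,0,z+8]).round(1),proj(s,o+d*166+[0,0,z-8]).round(1),proj(s,o+d*178+[0,0,z+8]).round(1))
g=s['pixels'][90:112,318:334].astype(int)
for i,row in enumerate(g): print(90+i,(row[:,1]-row[:,0]).tolist())
E
```

```text
[519.6  18.3  75.4] [-3.4 -0.7  8.3]
scene [([318.3, 122.0], [311, 109, 16, 27, 112])] [([326.1, 101.7], [321, 97, 11, 10, 70])] top [([250.9, 243.5], [232, 240, 39, 7, 196])]
0 th 0.0 [326.6 119.4] [233.3 244.5]
124 [326.7 105.3] [326.7 110.4] [328.9 102. ]
127 [326.7 104.3] [326.7 109.5] [328.9 101. ]
130 [326.7 103.3] [326.7 108.5] [328.9 100.1]
133 [326.6 102.3] [326.7 107.5] [328.9  99.1]
90 [1, 0, -3, -2, -3, -3, -5, -5, -4, -4, -4, -6, -5, -4, -3, -4]
91 [0, -2, -3, -2, -3, -3, -4, -4, -4, -5, -5, -5, -5, -4, -5, -3]
92 [-2, -3, -3, -4, -2, -3, -4, -3, -4, -4, -5, -4, -4, -5, -5, -4]
93 [-2, -4, -3, -3, -3, -4, -4, -4, -4, -5, -5, -5, -5, -5, -5, -3]
94 [-3, -3, -3, -3, -5, -4, -3, -3, -4, -5, -5, -4, -5, -5, -5, -4]
95 [-3, -4, -2, -4, -4, -1, 2, 4, 3, 0, -4, -6, -5, -6, -5, -3]
96 [-2, -3, -3, -3, -2, 5, 17, 24, 23, 11, 0, -5, -6, -5, -5, -4]
97 [-3, -4, -4, -2, 2, 15, 37, 51, 47, 30, 15, 6, 2, 0, -3, -3]
98 [-3, -4, -4, -1, 7, 29, 52, 65, 66, 56, 47, 38, 29, 17, 5, -4]
99 [-2, -2, -4, 1, 18, 43, 63, 68, 70, 72, 71, 68, 60, 40, 12, -1]
100 [-3, -4, -1, 8, 32, 58, 68, 71, 72, 76, 77, 78, 73, 48, 15, 0]
101 [-3, -3, 2, 19, 46, 65, 70, 69, 74, 77, 77, 77, 69, 43, 13, 0]
102 [-3, -1, 9, 32, 59, 69, 71, 72, 75, 77, 77, 75, 61, 33, 8, 1]
103 [-3, 1, 13, 37, 60, 67, 70, 74, 77, 78, 78, 69, 49, 22, 6, 0]
104 [-2, -1, 9, 30, 50, 57, 62, 71, 76, 78, 74, 61, 35, 13, 2, -2]
105 [-3, -3, 4, 18, 34, 37, 43, 55, 64, 69, 66, 48, 22, 7, 0, -5]
106 [-3, -3, 2, 11, 23, 21, 22, 27, 34, 43, 42, 29, 13, 4, -2, -5]
107 [-3, -3, 0, 6, 9, 0, -5, 0, 9, 17, 22, 16, 8, 0, -4, -5]
108 [-4, -3, -3, -1, -11, -37, -52, -47, -32, -14, 7, 9, 2, -3, -5, -5]
109 [-2, -2, -2, -8, -32, -73, -103, -105, -85, -45, -8, 2, -2, -4, -4, -4]
110 [-3, -2, -3, -15, -51, -99, -128, -131, -100, -48, -13, -3, -3, -6, -5, -5]
111 [-2, -1, -7, -33, -76, -115, -133, -125, -83, -34, -10, -4, -4, -5, -4, -5]
```

The pointer has risen about 43–44 mm, and the mark stands about 44–45 mm above rest. I'll hold a moment longer, then release straight up.

Call:
play_rows --translation '[[0,0,0],[0,0,0],[0,0,0],[0,0,0],[0,0,0],[0,0,0],[0,0,0],[0,0,0]]' --rotation '[[0,0,0],[0,0,0],[0,0,0],[0,0,0],[0,0,0],[0,0,0],[0,0,0],[0,0,0]]' --gripper '[1,1,1,1,1,1,1,1]'

```text
time_s: 8.78
eef_pos: [519.6, 18.3, 75.4]
ee_rot: [-0.0, 0.696, 0.718, 0.001]
force: [-3.1, -1.8, 9.4]
grip_width: -0.001
grip_force: 4.4
```

Call:
play_rows --translation '[[0,0,-0.004],[0,0,-0.009],[0,0,-0.014],[0,0,-0.02],[0,0,-0.03],[0,0,-0.06],[0,0,-0.1],[0,0,-0.12],[0,0,-0.12],[0,0,-0.12]]' --rotation '[[0,0,0],[0,0,0],[0,0,0],[0,0,0],[0,0,0],[0,0,0],[0,0,0],[0,0,0],[0,0,0],[0,0,0]]' --gripper '[1,1,1,1,1,1,1,1,1,1]'

```text
time_s: 10.02
eef_pos: [518.7, 18.2, 193.4]
ee_rot: [-0.002, 0.696, 0.718, 0.001]
force: [0.4, -0.9, 0.1]
grip_width: 0.001
grip_force: 0.0
```

```bash
python3 m.py d | head -2
```

```text
[518.7  18.2 193.4] [ 0.4 -0.9  0.1]
scene [([319.6, 130.4], [313, 121, 15, 21, 74])] [([326.1, 101.8], [321, 97, 11, 10, 71])] top [([251.6, 244.0], [234, 241, 37, 6, 146])]
```

The pointer is back at its rest position and the marker hasn't moved. Handing in.

```bash
python3 -c "from rig import ctrl; print(ctrl.finish_job())"
```

```text
the job is handed in; nothing more can be done
None
```

I pressed the pad until the pointer stood level with the green marker (by my estimate within about 2 mm of its middle), held it there for over 2 s, then let the plate spring back to rest and handed the job in at about 10 s.

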